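Set one rocker on the balance's option switch box

ROBOT

A 7-joint arm with a two-finger parallel gripper is mounted at the origin on a cart in front of the work surface, level with it; the furniture and walls round the work are solid. World frame = base frame: x ahead of the robot, y to its left, z up, the work surface at z = 0. Lengths are in mm, angles in rad, forces in N, time in s.
With the tool pointing down it reaches from about 425 to 1025 mm from the base axis. Payload 9.4 kg.
Tool frame: the origin (TCP) lies on the centre line of the jaws, within the pads' length; the fingertips stand 8 mm ahead of it and the grasp point (between the pads) lies 11 mm behind it (env.tip_reach is the distance from the TCP to the fingertips, in mm); z points along the fingers, y is the line along which they close (so a half turn about z gives the same grasp; the last joint's range is limited). The gripper opens to 93 mm and grips with 3 to 60 N. Pads are 15 mm wide; open, the fingers measure 128 mm over their backs; the gripper's body (75 mm by 188 mm) begins 65 mm behind the grasp point.
Start: joints at [-1.23, 0.599, -0.003, 1.599, 0.002, 0.943, -0.08], TCP at [294.173, 662.636, 226.618] pointing down, gripper open.
Joint ranges: [-2.57, 2.57], [-0.35, 1.97], [-1.29, 1.29], [0.11, 2.56], [-1.05, 4.19], [0.11, 1.86], [-2.63, 2.63]. Speed limits (rad/s): [2.22, 2.22, 3.01, 3.01, 3.14, 3.14, 3.14].

INTERFACE

Orientations are given as a rotation vector (axis times angle).
In Python, from workcell import read_state, snapshot, hand_in, spotter, env gives the robot as it stands.
- The arm moves only by the tool step_arm, never from a script. Its argument "increments" is a list of rows, each an object with "dp": the shift along the tool's x, y, z each as a share of 0.3 m, from -1 to 1, a list of three; "angular": the turn, a rotation vector about the tool's x, y, z each as a share of pi/2 rad, from -1 to 1, a list of three; "gripper": the opening, from 0 (shut) to 1 (fully open). In form: [{"dp": [tx, ty, tz], "angular": [ax, ay, az], "gripper": gripper}, ...]. A call has 1 to 12 rows; each row shifts and turns the commanded pose from where the row before left it, along the tool's axes as they then stand; what a row does not reach is not made up. A row lasts 1/8 s, in which the tool goes at most 62.5 mm and 10.7 degrees, less where a joint would pass 70% of its speed; a pose out of reach is approached as far as the arm can. A call with a number of a shift or a turn outside -1 to 1 is refused whole. A call with a gripper value outside its range is refused whole. The fingers move at their own pace and stop on an object; "force" is the grip in N (left out, the last holds). Time passes only in rows, so rows that do not move let the fingers close. It gives the time, the measured TCP pose, the force, the opening and the grip force at its end, in the units of the state.
- read_state(): the state, without advancing time (a new reading comes with each control period).
- snapshot(name): name is "scene" or "side" or "wrist"; returns a dict with "image" (384x512x3 uint8, red, green, blue), "intrinsics" (3x3 intrinsics, pixels), "distortion" ([k1, k2, p1, p2, k3] as OpenCV has them; the pictures are not rectified), "R" (3x3) and "t" (3): a world point X has camera coordinates R X + t. Camera axes: x right, y down, z forward; pixel columns grow to the right and rows downward; lengths in mm; the calibration is good to about 2 mm. A picture is of the moment at which its call begins. There is no depth.
- hand_in(): hands the job in; it is judged then, once.
Trained networks look in the newest picture that a camera, given by its name, has taken for a name from the list of things; names that differ only in an ending like _2 or _b are one class to them, and where a whole thing is asked for, a point or a joint stands for the part that bears it (a point fixed in the world has none). Each returns a list of dicts, best first, with "conf" (0 to 1); they miss things now and then, are a little off and sometimes report something else, mostly with a low value. They report only what shows in the picture. A call takes as long as a camera call. They do not tell look-alikes from the thing itself.
- spotter.find_in(query, camera): "point" ([x, y, z] in mm, in the coordinates of the camera as it stood for that picture, good to about 4 mm: the middle of the surface that is visible of it).
- spotter.tip_of(query, camera): "point" ([x, y, z] in mm, in the coordinates of the camera as it stood for that picture, good to about 4 mm: a listed point, or the origin of a listed thing).
The state is a dict: "time_s": time; "q": joint angles; "dq": joint speeds; "effort": joint torques, N m; "tool_pos": TCP position; "tcp_rot": TCP orientation; "force": force on the tool from outside, world axes, zero at the start; "ft_torque": the same for the moment, N m; "opening": opening from 0.0 (shut) to 1.0 (fully open); "grip_force": force on a finger pad.
Only numpy, scipy, OpenCV 4.12 (cv2) and the standard library are available. Lean on these libraries where they do the work, as an engineer would, in place of code of your own. Each camera call takes 0.05 s, during which the arm holds its last target. There are 200 camera calls.

TASK

Take the small screwdriver out of its stand and, with its tip, press down the raised half of the second rocker from the cable-gland end of the grey switch box, until this rocker has tipped fully over. Leave the other three rockers as they are and keep the gripper itself off the box. Then put the screwdriver back in the stand, tip down and fully in, and let go of it.

Things in the scene. Friction and masses are not known exactly. Their poses are not given: they have to be found in the camera images.
- screwdriver_handle (a point): The place to grip the small screwdriver: on the axis of its round handle (18 mm thick here, 57 mm long), 17 mm below the handle's top end. The screwdriver (150 mm, 50 g) stands loose in its stand, handle up, leaning by up to 2 degrees; this point is then 31 mm above the rim of the stand's mouth. Its z axis is square to the screwdriver's length.
- screwdriver_tip (a point): The very tip of the screwdriver's blade, 133 mm from the handle point along the screwdriver. Shank 5 mm thick and 84 mm long, then a 9 mm blade 3 mm wide.
- stand_mouth (a point): Centre of the open top of the fixed screwdriver stand, level with its rim: a slim upright tube, 116 mm high, on a round foot 84 mm across. The mouth is a funnel 41 mm across outside, about 30 mm inside, narrowing at 45 degrees over 12 mm to a bore of 10 mm. The handle's lower end rests in the funnel, with the tip about 102 mm below the rim, so the screwdriver must rise straight up by 110 mm to come out. z points up.
- rocker_2_raised (a point): On the top face of the raised half of the second rocker from the gland end, in its middle: the point to press, straight down, with about 2 N. It lies 12 mm from the rocker's pivot and sinks 5 mm as the rocker tips over. The rocker is 36 mm long and 22 mm wide; low guard ribs 10 mm high stand between the rockers, which follow each other every 34 mm. The point moves with the rocker.
- switch_box: Fixed grey metal switch box, 90 x 170 mm, top face 46 mm above the bench, at any yaw. Four black rockers lie in a row along its length. Origin: middle of its underside. y points along the row to the end with the round black cable gland, x across it to the long edge with four small white lamps, one beside each rocker; z up. Rocker centres at y = +51 (first), +17 (second), -17 and -51 mm, x = 0. At the start the half of every rocker next to its lamp is the raised one.
- rocker_2 (a joint): The second rocker from the gland end, the one to set: 0 rad at the start (half by the lamp raised), 0.4 rad tipped fully over (that half down). It moves stiffly and stays wherever it is left, so press it to its stop.
- rocker_1 (a joint): First rocker from the gland end, just like the second: 0 rad as it stands at the start (half by the lamps raised), 0.4 rad tipped over. It is to stay at 0.
- rocker_3 (a joint): Third rocker from the gland end, just like the second: 0 rad as it stands at the start (half by the lamps raised), 0.4 rad tipped over. It is to stay at 0.
- rocker_4 (a joint): Fourth rocker from the gland end, just like the second: 0 rad as it stands at the start (half by the lamps raised), 0.4 rad tipped over. It is to stay at 0.
Mind the look-alikes: they are no part of the job. Leave any turquoise look-alike of the part that bears stand_mouth alone.

How it is judged:
By the outcome, as a careful person would: the job done as asked, in the order asked, and still so for the second after the job is handed in, with the robot touching nothing.
It also fails if it takes over 48 s, if anything falls off the work surface, if the arm or the gripper's body presses on something with over 40 N, if the wrist force passes 120 N, or if a joint passes its speed limit or range.

## Working session

There is one attempt and no reset: what is moved stays moved. The work goes in short steps, Python scripts to look and compute and a tool call to move; the robot and the scene stay as the last step left them, time stands still between calls to the robot, and variables do not carry over. Pictures are saved under pics/ and viewed, at most 10 in all, crops included, and the job is handed in when it is done.

Besides the shell and the picture viewer there is one more tool, called after "Emit:" in YAML: its name, and indented under it one key for each argument. step_arm: Moves the arm, as the interface text tells. Its arguments: {"type":"object","properties":{"increments":{"type":"array"},"force":{"type":"number"}},"required":["increments"]}

```bash
ls; mkdir -p pics; cat > h.py <<'E'
import numpy as np, cv2
from workcell import read_state, snapshot, hand_in, spotter, env
def snap(n, f=None):
    s=snapshot(n)
    if f: cv2.imwrite('pics/'+f, s['image'][:,:,::-1])
    return s
def w(s,p): return np.array(s['R']).T@(np.array(p)-np.array(s['t']))
def px(s,X):
    return cv2.projectPoints(np.float64([X]),cv2.Rodrigues(np.float64(s['R']))[0],np.float64(s['t']),np.float64(s['intrinsics']),np.float64(s['distortion']))[0][0,0]
def ray(s,u):
    a=cv2.undistortPoints(np.float64([[u]]),np.float64(s['intrinsics']),np.float64(s['distortion']))[0,0]
    R=np.float64(s['R']); return -R.T@np.float64(s['t']), R.T@np.array([a[0],a[1],1])
def onz(s,u,z):
    c,d=ray(s,u); return c+d*(z-c[2])/d[2]
def tri(obs):
    A=np.zeros((3,3));b=np.zeros(3)
    for s,u in obs:
        c,d=ray(s,u);d/=np.linalg.norm(d);P=np.eye(3)-np.outer(d,d);A+=P;b+=P@c
    return np.linalg.solve(A,b)
E
cat > a.py <<'E'
from h import *
np.set_printoptions(precision=1,suppress=True)
st=read_state();print(st['time_s'],st['tool_pos'],st['tcp_rot'],st['opening'],env.tip_reach)
ims=[]
for c in('scene','side'):
    s=snap(c);ims.append(s['image'])
    print(c,'cam at',-np.array(s['R']).T@s['t'])
    for q in('screwdriver_handle','screwdriver_tip','stand_mouth','rocker_2_raised','switch_box'):
        for r in spotter.tip_of(q,c):
            print(q,round(r['conf'],2),w(s,r['point']),px(s,w(s,r['point'])))
    cv2.imwrite('pics/%s0.png'%c,cv2.resize(s['image'][:,:,::-1],(800,600)))
E
python3 a.py
```

```text
pics
0.0 [294.  662.2 225.8] [-0.7 -3.1  0. ] 1.001263370249175 8.0
scene cam at [-427.6 -523.5  573.7]
screwdriver_handle 0.72 [ 460.4 -300.7  143.2] [350.8 187.9]
screwdriver_handle 0.51 [ 454.1 -307.6  118.1] [352.  199.7]
stand_mouth 0.75 [ 454.3 -310.3  114.3] [353.  201.4]
stand_mouth 0.68 [ 294.2 -357.2  115.7] [353.1 240.4]
rocker_2_raised 0.56 [538.7  72.2  55.4] [226.4 178.8]
switch_box 0.83 [535.4  51.2  -6.7] [232.8 200.5]
side cam at [273.2 587.4 625.7]
screwdriver_handle 0.43 [ 458.4 -299.5  152.6] [263.1 120.8]
stand_mouth 0.91 [ 457.  -304.4  116.9] [263.7 131.7]
stand_mouth 0.85 [ 291.3 -357.4  117.6] [325.5 130.1]
rocker_2_raised 0.4 [542.9  71.1  52.1] [185.4 237.9]
switch_box 0.85 [533.4  50.7  -3.1] [195.3 249.7]
```

View pics/scene0.png

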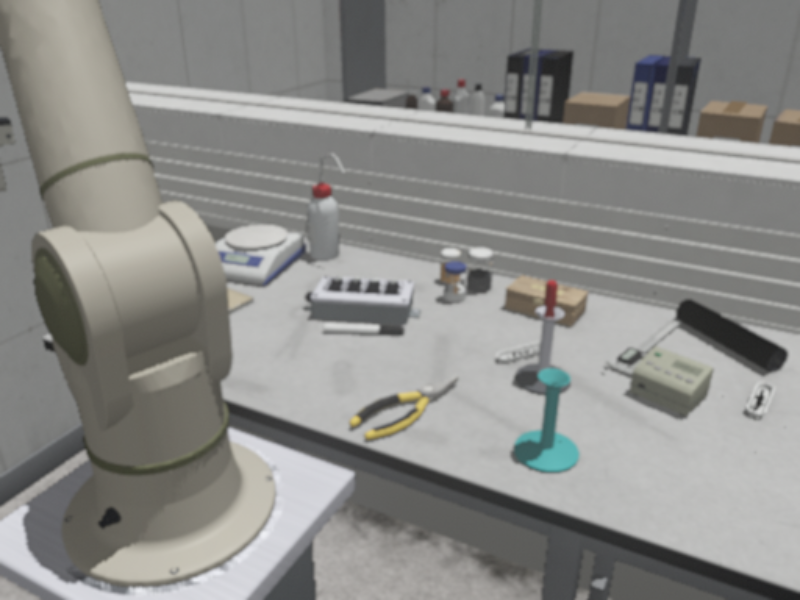

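View pics/side0.png

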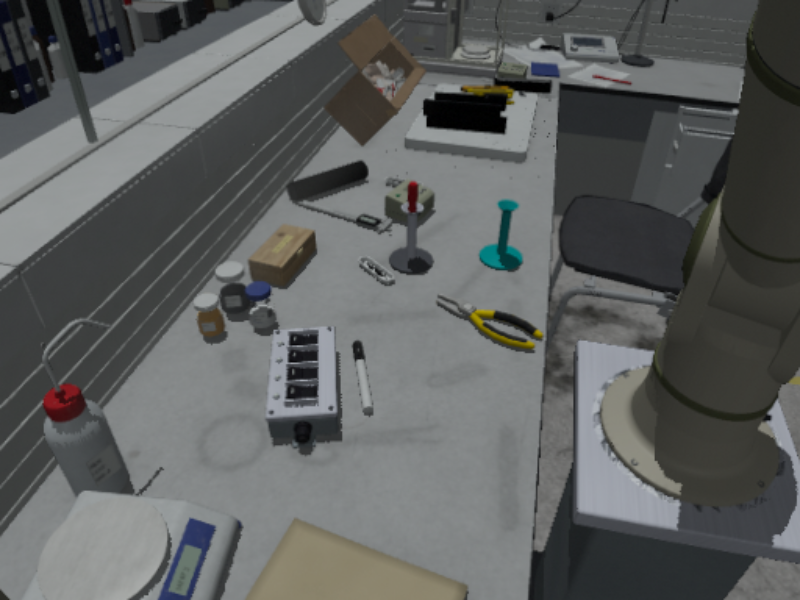

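The scene picture shows the grey stand with the red-handled screwdriver at (551,310)/800 and an empty turquoise stand at (551,400). The side picture shows the same two at (412,215) and (508,230). The grey stand fits, since it holds the screwdriver and the turquoise one is excluded. The box's gland is at (303,432) in the side picture and the lamps are on the left (+x), so rocker 2 is at about (302,372). I'll confirm these in one enlarged crop and refine the positions.

```bash
cat > b.py <<'E'
from h import *
np.set_printoptions(precision=1,suppress=True)
S={c:snap(c) for c in('scene','side')}
ax={}
for c,(x0,y0,x1,y1) in {'scene':(335,170,370,215),'side':(250,105,280,145)}.items():
    h=S[c]['image'].astype(int); m=(h[:,:,0]>h[:,:,1]+50)&(h[:,:,0]>h[:,:,2]+50)
    k=np.zeros_like(m);k[y0:y1,x0:x1]=1;m&=k
    v,u=np.nonzero(m); print(c,'red',len(v),u.mean(),v.mean(),v.min(),v.max())
    f=np.polyfit(v,u,1); t,b=v.min()+.5,v.max()+.5
    ax[c]=[np.array([np.polyval(f,y),y]) for y in(t,b)]
for i in(0,1): print('top/bottom of visible handle',tri([(S[c],ax[c][i]) for c in S]))
for c in S: print(c,'handle at z147',onz(S[c],(ax[c][0]+ax[c][1])/2,147))
print('mouth tri',tri([(S['scene'],(353,201.4)),(S['side'],(263.7,131.7))]))
a=cv2.resize(S['side']['image'][195:295,150:250],(400,400),interpolation=cv2.INTER_CUBIC)
b=cv2.resize(S['scene']['image'][170:310,300:440],(400,400),interpolation=cv2.INTER_CUBIC)
cv2.imwrite('pics/crop1.png',np.hstack([a,b])[:,:,::-1])
E
python3 b.py
```

```text
scene red 43 353.1860465116279 183.74418604651163 179 191
side red 20 263.75 118.25 116 124
top/bottom of visible handle [ 457.6 -303.5  164.7]
top/bottom of visible handle [ 460.6 -308.3  136.2]
scene handle at z147 [ 467. -304.  147.]
side handle at z147 [ 460.3 -312.1  147. ]
mouth tri [ 457.9 -309.7  113.2]
```

View pics/crop1.png

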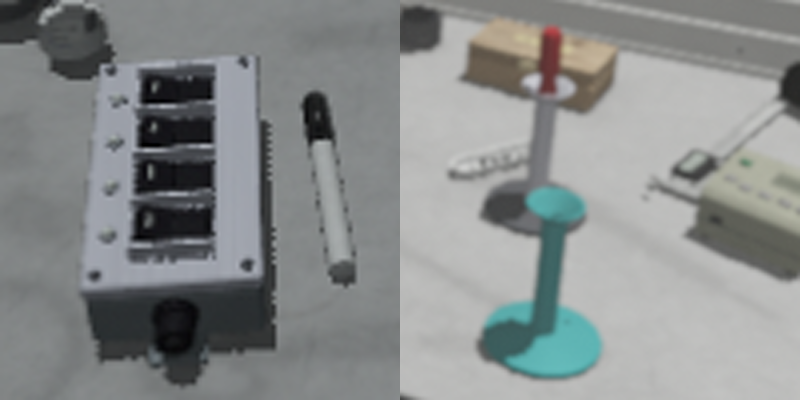

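The crop confirms it: left, the box with the gland at (177,325) and lamps on the left edge, with the raised (glinting) rocker halves facing the lamps and rocker 2 second from the gland at about (175,178). Right, the red screwdriver in the grey stand at (548,85), and the empty turquoise look-alike at (555,205). Next I'll work out the box pose and start moving.

```bash
cat > c.py <<'E'
from h import *
from scipy.spatial.transform import Rotation as Ro
np.set_printoptions(precision=2,suppress=True)
S=snap('side'); C=np.array([onz(S,np.array(p)/4+[150,195],46) for p in((103,62),(255,58),(263,283),(82,292))])
print(C); print('centre',C.mean(0)); yv=(C[2]+C[3]-C[0]-C[1])/2; xv=(C[0]+C[3]-C[1]-C[2])/2
print('len',np.linalg.norm(yv),np.linalg.norm(xv),'yaw',np.degrees([np.arctan2(-yv[0],yv[1]),np.arctan2(xv[1],xv[0])]))
st=read_state();R=Ro.from_rotvec(st['tcp_rot']).as_matrix();print(R,st['tool_pos'])
print('turn about tool z, share',np.degrees(np.arctan2(R[1,1],R[0,1])),np.arctan2(R[1,1],R[0,1])/(np.pi/2))
E
python3 c.py
```

```text
[[600.93 -12.44  46.  ]
 [516.26 -37.51  46.  ]
 [458.62 123.35  46.  ]
 [543.41 150.52  46.  ]]
centre [529.8   55.98  46.  ]
len 171.8394684830779 88.66635874856087 yaw [19.58 17.13]
[[-0.91  0.41  0.  ]
 [ 0.41  0.91 -0.  ]
 [-0.    0.   -1.  ]] [294.15 662.64 226.65]
turn about tool z, share 66.06445117784301 0.734049457531589
```

Emit:
step_arm:
  increments:
    - {"dp": [0,0,-0.038],"angular": [0,0,0.105],"gripper": 1}
    - {"dp": [0,0,-0.038],"angular": [0,0,0.105],"gripper": 0.8}
    - {"dp": [0,0,-0.038],"angular": [0,0,0.105],"gripper": 0.7}
    - {"dp": [0,0,-0.038],"angular": [0,0,0.105],"gripper": 0.6}
    - {"dp": [0,0,-0.038],"angular": [0,0,0.105],"gripper": 0.6}
    - {"dp": [0,0,-0.038],"angular": [0,0,0.105],"gripper": 0.6}
    - {"dp": [0,0,-0.038],"angular": [0,0,0.104],"gripper": 0.6}
    - {"dp": [-0.13,0.15,0],"angular": [0,0,0],"gripper": 0.6}
    - {"dp": [-0.13,0.15,0],"angular": [0,0,0],"gripper": 0.6}
    - {"dp": [-0.13,0.15,0],"angular": [0,0,0],"gripper": 0.6}
    - {"dp": [-0.13,0.15,0],"angular": [0,0,0],"gripper": 0.6}
    - {"dp": [-0.13,0.15,0],"angular": [0,0,0],"gripper": 0.6}

```text
time_s: 2.25
tool_pos: [520.4, 466.4, 306.7]
tcp_rot: [-2.221, -2.222, -0.001]
force: [0.4, 0.2, 0.5]
opening: 0.601
grip_force: 0.0
```

Emit:
step_arm:
  increments:
    - {"dp": [-0.18,0,0],"angular": [0,0,0],"gripper": 0.6}
    - {"dp": [-0.18,0,0],"angular": [0,0,0],"gripper": 0.6}
    - {"dp": [-0.18,0,0],"angular": [0,0,0],"gripper": 0.6}
    - {"dp": [-0.18,0,0],"angular": [0,0,0],"gripper": 0.6}
    - {"dp": [-0.18,0,0],"angular": [0,0,0],"gripper": 0.6}
    - {"dp": [-0.18,0,0],"angular": [0,0,0],"gripper": 0.6}
    - {"dp": [-0.18,0,0],"angular": [0,0,0],"gripper": 0.6}
    - {"dp": [0,0,0],"angular": [0,0,0],"gripper": 0.6}

```text
time_s: 3.25
tool_pos: [519.1, 85.2, 307.1]
tcp_rot: [2.228, 2.213, 0.001]
force: [0.7, 1.2, 0.1]
opening: 0.602
grip_force: 0.0
```

```bash
cat > d.py <<'E'
from h import *
np.set_printoptions(precision=1,suppress=True)
s=snap('wrist','wrist1.png')
print('cam at',-np.array(s['R']).T@s['t'])
for q in('switch_box','rocker_2_raised','rocker_1'):
    for r in spotter.tip_of(q,'wrist'): print(q,round(r['conf'],2),w(s,r['point']),px(s,w(s,r['point'])))
E
python3 d.py
```

```text
cam at [519.7 157.1 464.9]
rocker_2_raised 0.69 [544.3  68.9  55.7] [271.  176.4]Traceback (most recent call last):
  File "d.py", line 6, in <module>
    for r in spotter.tip_of(q,'wrist'): print(q,round(r['conf'],2),w(s,r['point']),px(s,w(s,r['point'])))
             ~~~~~~~~~~~~~~^^^^^^^^^^^
ValueError: it knows: rocker_2_raised, screwdriver_handle, screwdriver_tip, stand_mouth, switch_box
```

View pics/wrist1.png

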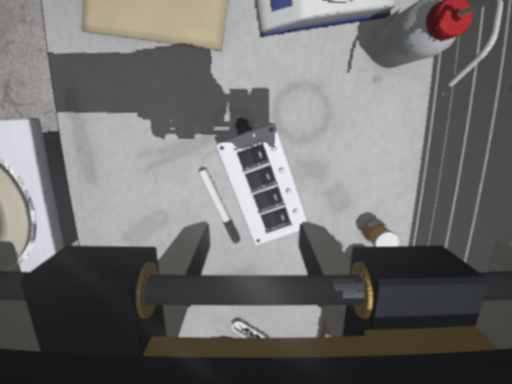

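The wrist picture shows the box with the gland at (243,124), the rockers from the gland end at (254,155), (261,178), (269,197) and (276,219), and the lamps on the right. The spotter's point (271,176) sits on rocker 2's raised half. Moving on to the stand.

Emit:
step_arm:
  increments:
    - {"dp": [-0.185,-0.029,0],"angular": [0,0,0],"gripper": 0.6}
    - {"dp": [-0.185,-0.029,0],"angular": [0,0,0],"gripper": 0.6}
    - {"dp": [-0.185,-0.029,0],"angular": [0,0,0],"gripper": 0.6}
    - {"dp": [-0.185,-0.029,0],"angular": [0,0,0],"gripper": 0.6}
    - {"dp": [-0.185,-0.029,0],"angular": [0,0,0],"gripper": 0.6}
    - {"dp": [-0.185,-0.029,0],"angular": [0,0,0],"gripper": 0.6}
    - {"dp": [-0.185,-0.029,0],"angular": [0,0,0],"gripper": 0.6}
    - {"dp": [0,0,0],"angular": [0,0,0],"gripper": 0.6}

```text
time_s: 4.4
tool_pos: [458.0, -301.9, 306.4]
tcp_rot: [2.225, 2.216, -0.002]
force: [0.7, 0.3, 0.0]
opening: 0.605
grip_force: 0.0
```

```bash
cat > d.py <<'E'
from h import *
np.set_printoptions(precision=1,suppress=True)
s=snap('wrist','wrist2.png')
print(read_state()['tool_pos'])
for q in('screwdriver_handle','stand_mouth'):
    for r in spotter.tip_of(q,'wrist'): print(q,round(r['conf'],2),w(s,r['point']),px(s,w(s,r['point'])))
# box from first wrist picture: same attitude, camera shifted to [519.7,157.1,464.9]
b=dict(s);b['t']=-np.array(s['R'])@np.array([519.7,157.1,464.9])
C=np.array([onz(b,p,46) for p in((219,148),(275,125),(305,233),(258,243))]);print(C,C.mean(0))
for p in((254,155),(261,178),(269,197),(276,219)): print('rocker',onz(b,p,53))
print('raised2',onz(b,(267,176),55))
E
python3 d.py
```

```text
[ 458.7 -299.4  306.1]
screwdriver_handle 0.53 [ 458.6 -305.9  146.8] [254.4 182.7]
stand_mouth 0.93 [ 292.1 -365.9  120.4] [126.2 223.5]
stand_mouth 0.76 [ 458.6 -308.8  116.1] [254.3 179.2]
[[468.5 108.7  46. ]
 [549.5 141.2  46. ]
 [599.6 -25.4  46. ]
 [525.3 -42.3  46. ]] [535.7  45.6  46. ]
rocker [519.4  99.2  53. ]
rocker [529.6  65.3  53. ]
rocker [541.6  36.2  53. ]
rocker [552.7   1.1  53. ]
raised2 [538.3  68.7  55. ]
```

View pics/wrist2.png

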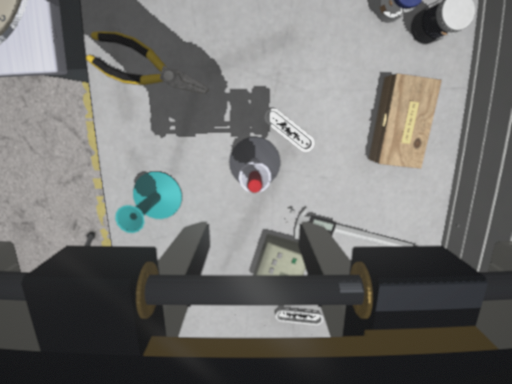

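The wrist picture shows the red handle top at (255,186) in the grey stand's mouth at about (254,180), and the turquoise stand away at (130,218). All the measurements put the handle near (458.5, -305.5, 147).

Emit:
step_arm:
  force: 25
  increments:
    - {"dp": [-0.02,0,0.08],"angular": [0,0,0],"gripper": 0.6}
    - {"dp": [0,0,0.13],"angular": [0,0,0],"gripper": 0.6}
    - {"dp": [0,0,0.13],"angular": [0,0,0],"gripper": 0.6}
    - {"dp": [0,0,0.1],"angular": [0,0,0],"gripper": 0.6}
    - {"dp": [0,0,0.08],"angular": [0,0,0],"gripper": 0.6}
    - {"dp": [0,0,0.047],"angular": [0,0,0],"gripper": 0.6}
    - {"dp": [0,0,0],"angular": [0,0,0],"gripper": 0.6}
    - {"dp": [0,0,0],"angular": [0,0,0],"gripper": 0.3}
    - {"dp": [0,0,0],"angular": [0,0,0],"gripper": 0.1}
    - {"dp": [0,0,0],"angular": [0,0,0],"gripper": 0.1}
    - {"dp": [0,0,0],"angular": [0,0,0],"gripper": 0.1}
    - {"dp": [0,0,0],"angular": [0,0,0],"gripper": 0.1}

```text
time_s: 6.05
tool_pos: [458.5, -304.9, 136.5]
tcp_rot: [2.221, 2.221, 0.0]
force: [0.4, 0.3, 1.5]
opening: 0.185
grip_force: 25.0
```

Emit:
step_arm:
  increments:
    - {"dp": [0,0,-0.05],"angular": [0,0,0],"gripper": 0}
    - {"dp": [0,0,-0.1],"angular": [0,0,0],"gripper": 0}
    - {"dp": [0,0,-0.13],"angular": [0,0,0],"gripper": 0}
    - {"dp": [0,0,-0.13],"angular": [0,0,0],"gripper": 0}
    - {"dp": [0,0,-0.1],"angular": [0,0,0],"gripper": 0}
    - {"dp": [0,0,0],"angular": [0,0,0],"gripper": 0}

```text
time_s: 6.8
tool_pos: [458.9, -305.6, 292.2]
tcp_rot: [2.219, 2.218, 0.003]
force: [0.1, 0.9, -0.6]
opening: 0.183
grip_force: 25.0
```

```bash
cat > e.py <<'E'
from h import *
import sys
np.set_printoptions(precision=1,suppress=True)
st=read_state();T=np.array(st['tool_pos']);print(T,st['opening'],st['grip_force'])
I=[]
for c in('scene','side','wrist'):
    s=snap(c)
    for q in('screwdriver_tip','screwdriver_handle'):
        for r in spotter.tip_of(q,c)[:2]: print(c,q,round(r['conf'],2),w(s,r['point']),px(s,w(s,r['point'])))
    u,v=px(s,T+[0,0,-70]).astype(int); print(c,'expected tip',px(s,T+[0,0,-122]))
    u=np.clip(u,60,452);v=np.clip(v,60,324)
    if c!='wrist': I.append(cv2.resize(s['image'][v-60:v+60,u-60:u+60],(400,400),interpolation=cv2.INTER_CUBIC)); print('crop',u-60,v-60)
cv2.imwrite('pics/%s.png'%sys.argv[1],np.hstack(I)[:,:,::-1])
E
python3 e.py tip1
```

```text
[ 458.9 -305.6  292.2] 0.1834197490531385 24.999959166452754
scene screwdriver_tip 0.51 [ 461.8 -305.7  172.3] [354.5 176.2]
scene screwdriver_handle 0.66 [ 460.5 -301.1  298.2] [358.  120.7]
scene expected tip [354.  177.5]
crop 296 95
side screwdriver_tip 0.66 [ 458.5 -306.9  165.6] [263.8 115.3]
side screwdriver_handle 0.56 [ 458.1 -299.1  303.9] [264.7  65.9]
side expected tip [263.6 113.9]
crop 204 35
wrist screwdriver_tip 0.65 [ 458.7 -311.   168.6] [254.7 194.6]
wrist screwdriver_handle 0.58 [ 459.6 -306.7  297.9] [256.6 249. ]
wrist expected tip [255.  189.8]
```

View pics/tip1.png

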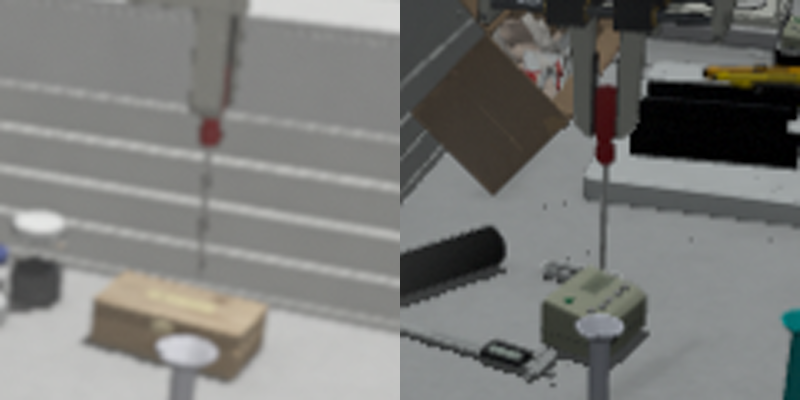

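The crops show the screwdriver hanging straight from the fingers, clear of the grey stand: tip near (203,270) in the left crop and (603,268) in the right. Now to the box.

Emit:
step_arm:
  increments:
    - {"dp": [0.18,0.0386,0],"angular": [0,0,0],"gripper": 0}
    - {"dp": [0.18,0.0386,0],"angular": [0,0,0],"gripper": 0}
    - {"dp": [0.18,0.0386,0],"angular": [0,0,0],"gripper": 0}
    - {"dp": [0.18,0.0386,0],"angular": [0,0,0],"gripper": 0}
    - {"dp": [0.18,0.0386,0],"angular": [0,0,0],"gripper": 0}
    - {"dp": [0.18,0.0386,0],"angular": [0,0,0],"gripper": 0}
    - {"dp": [0.18,0.0386,0],"angular": [0,0,0],"gripper": 0}
    - {"dp": [0,0,0.09],"angular": [0,0,0],"gripper": 0}
    - {"dp": [0,0,0.09],"angular": [0,0,0],"gripper": 0}
    - {"dp": [0,0,0.09],"angular": [0,0,0],"gripper": 0}
    - {"dp": [0,0,0],"angular": [0,0,0],"gripper": 0}

```text
time_s: 8.62
tool_pos: [538.3, 72.9, 206.7]
tcp_rot: [-2.22, -2.22, 0.006]
force: [-0.1, -0.5, -0.7]
opening: 0.188
grip_force: 25.0
```

```bash
cat > f.py <<'E'
from h import *
import sys
np.set_printoptions(precision=1,suppress=True)
st=read_state();T=np.array(st['tool_pos']);print(T,st['force'])
I=[]
for c in('scene','side','wrist'):
    s=snap(c)
    for q in('screwdriver_tip','rocker_2_raised','switch_box'):
        for r in spotter.tip_of(q,c)[:2]: print(c,q,round(r['conf'],2),w(s,r['point']),px(s,w(s,r['point'])))
    u,v=px(s,[540,71,60]).astype(int)
    h=40
    if c!='wrist': I.append(cv2.resize(s['image'][v-h:v+h,u-h:u+h],(400,400),interpolation=cv2.INTER_CUBIC)); print('crop',u-h,v-h)
cv2.imwrite('pics/%s.png'%sys.argv[1],np.hstack(I)[:,:,::-1])
E
python3 f.py box1
```

```text
[538.3  72.9 206.7] [-0.1 -0.5 -0.7]
scene screwdriver_tip 0.46 [538.9  71.7  84.1] [226.3 169.4]
scene rocker_2_raised 0.57 [540.4  72.3  50.3] [226.8 180.2]
scene switch_box 0.8 [537.   50.9  -4.1] [233.2 199.5]
crop 186 137
side screwdriver_tip 0.61 [538.2  71.9  87.8] [185.6 226.3]
side rocker_2_raised 0.71 [537.5  71.6  53.7] [187.6 238. ]
side rocker_2_raised 0.49 [539.8  77.1 223. ] [176.1 174.3]
side switch_box 0.67 [533.6  53.7  -3.5] [194.8 250.8]
crop 146 195
wrist screwdriver_tip 0.79 [541.2  68.9  88.8] [255.1 192.5]
wrist rocker_2_raised 0.63 [543.7  67.4  54.9] [257.1 185.8]
wrist switch_box 0.81 [533.2  47.9  -2. ] [248.7 189.7]
```

View pics/box1.png

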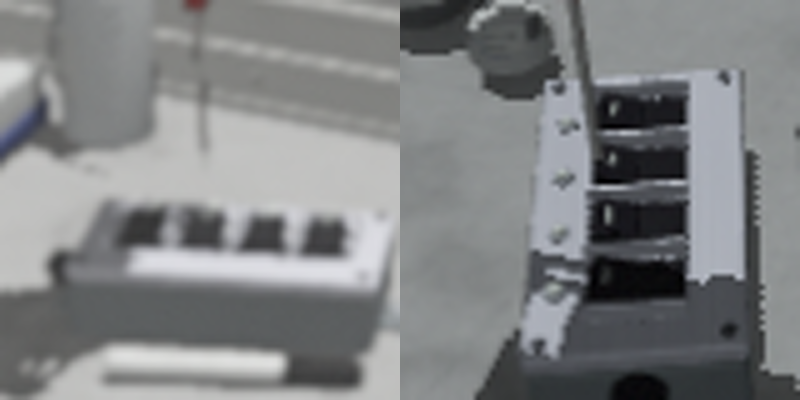

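The crops show the tip above rocker 2's raised half in both views. The spotters put the tip within about 2 mm of the press point in each camera. Descending in stages while watching the force.

Emit:
step_arm:
  increments:
    - {"dp": [0,0.003,0.04],"angular": [0,0,0],"gripper": 0}
    - {"dp": [0,0,0.04],"angular": [0,0,0],"gripper": 0}
    - {"dp": [0,0,0.01],"angular": [0,0,0],"gripper": 0}
    - {"dp": [0,0,0.005],"angular": [0,0,0],"gripper": 0}
    - {"dp": [0,0,0.005],"angular": [0,0,0],"gripper": 0}
    - {"dp": [0,0,0],"angular": [0,0,0],"gripper": 0}

```text
time_s: 9.98
tool_pos: [540.4, 73.2, 178.4]
tcp_rot: [2.221, 2.221, 0.0]
force: [-0.9, -0.2, -0.8]
opening: 0.189
grip_force: 25.0
```

Emit:
step_arm:
  increments:
    - {"dp": [0,0,0.005],"angular": [0,0,0],"gripper": 0}
    - {"dp": [0,0,0.005],"angular": [0,0,0],"gripper": 0}
    - {"dp": [0,0,0.005],"angular": [0,0,0],"gripper": 0}
    - {"dp": [0,0,0],"angular": [0,0,0],"gripper": 0}

```text
time_s: 10.48
tool_pos: [540.6, 73.2, 173.9]
tcp_rot: [2.221, 2.221, 0.001]
force: [0.7, 0.7, 0.5]
opening: 0.187
grip_force: 25.0
```

Emit:
step_arm:
  increments:
    - {"dp": [0,0,0.005],"angular": [0,0,0],"gripper": 0}
    - {"dp": [0,0,0.005],"angular": [0,0,0],"gripper": 0}
    - {"dp": [0,0,0],"angular": [0,0,0],"gripper": 0}

```text
time_s: 10.85
tool_pos: [540.8, 73.2, 171.3]
tcp_rot: [2.221, 2.221, 0.002]
force: [1.3, -0.0, 7.9]
opening: 0.187
grip_force: 25.0
```

Emit:
step_arm:
  increments:
    - {"dp": [0,0,0.004],"angular": [0,0,0],"gripper": 0}
    - {"dp": [0,0,0],"angular": [0,0,0],"gripper": 0}
    - {"dp": [0,0,0],"angular": [0,0,0],"gripper": 0}

```text
time_s: 11.22
tool_pos: [541.2, 73.2, 170.7]
tcp_rot: [2.221, 2.221, 0.003]
force: [-0.5, -0.2, 14.6]
opening: 0.181
grip_force: 25.0
```

```bash
python3 f.py box2
```

```text
[541.2  73.2 170.7] [-0.5 -0.2 14.6]
scene screwdriver_tip 0.66 [542.9  71.8  44.4] [227.4 181.8]
scene rocker_2_raised 0.49 [539.2  70.8  51.8] [227. 180.]
scene switch_box 0.96 [536.1  50.1  -3.8] [233.3 199.6]
crop 186 137
side screwdriver_tip 0.64 [545.2  69.1  51.3] [184.8 237.4]
side rocker_2_raised 0.62 [541.1  70.9  48. ] [186.4 239.4]
side switch_box 0.76 [534.1  53.6  -3. ] [194.6 250.6]
side switch_box 0.3 [541.7  69.3  45.7] [186.6 239.5]
crop 146 195
wrist screwdriver_tip 0.71 [543.6  67.8  47.7] [255.9 192.9]
wrist rocker_2_raised 0.75 [544.2  68.7  51.6] [256.5 193.1]
wrist switch_box 0.89 [534.2  44.6  -1.4] [247.7 200.7]
```

View pics/box2.png

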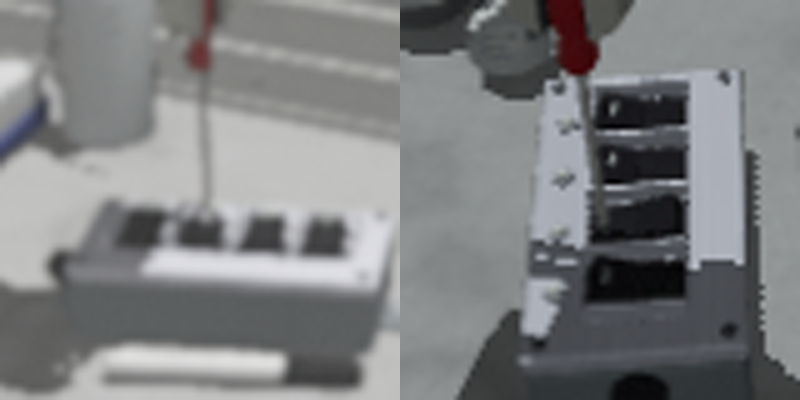

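Rocker 2 at (640,215) in the side crop now looks tipped: its glint is gone and its left half has dropped. The force also climbs steeply, which means it is at its stop. I'll lift and check the box unobstructed.

Emit:
step_arm:
  increments:
    - {"dp": [0,0,-0.05],"angular": [0,0,0],"gripper": 0}
    - {"dp": [0,0,-0.12],"angular": [0,0,0],"gripper": 0}
    - {"dp": [0,0,-0.16],"angular": [0,0,0],"gripper": 0}
    - {"dp": [-0.1,0,-0.08],"angular": [0,0,0],"gripper": 0}
    - {"dp": [-0.18,-0.038,0],"angular": [0,0,0],"gripper": 0}
    - {"dp": [-0.18,-0.038,0],"angular": [0,0,0],"gripper": 0}
    - {"dp": [-0.18,-0.038,0],"angular": [0,0,0],"gripper": 0}
    - {"dp": [0,0,0],"angular": [0,0,0],"gripper": 0}

```text
time_s: 12.82
tool_pos: [503.9, -123.2, 293.2]
tcp_rot: [2.229, 2.213, -0.002]
force: [-0.2, 0.6, -0.1]
opening: 0.181
grip_force: 25.0
```

```bash
cat > g.py <<'E'
from h import *
np.set_printoptions(precision=1,suppress=True)
T=np.array(read_state()['tool_pos']);print(T)
for c in('scene','side','wrist'):
    s=snap(c)
    for q in('screwdriver_tip','screwdriver_handle'):
        for r in spotter.tip_of(q,c)[:2]: print(c,q,round(r['conf'],2),w(s,r['point'])-T)
    if c=='side': A=cv2.resize(s['image'][205:275,155:225],(400,400),interpolation=cv2.INTER_CUBIC)
    if c=='scene':
        u,v=px(s,[540,60,50]).astype(int); B=cv2.resize(s['image'][v-35:v+35,u-35:u+35],(400,400),interpolation=cv2.INTER_CUBIC)
cv2.imwrite('pics/box3.png',np.hstack([A,B])[:,:,::-1])
E
python3 g.py
```

```text
[ 503.9 -123.2  293.2]
scene screwdriver_tip 0.51 [  -1.    -0.8 -122.7]
scene screwdriver_handle 0.54 [-0.8  2.9  8.2]
side screwdriver_tip 0.53 [   3.7    4.8 -121.4]
side screwdriver_handle 0.61 [ 1.1  9.6 15.5]
wrist screwdriver_handle 0.68 [ 1.3  2.3 10. ]
```

View pics/box3.png

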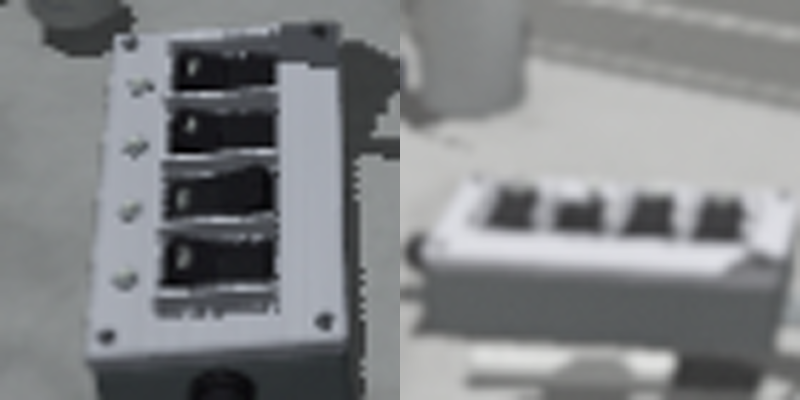

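Unobstructed, rocker 2 at (220,195) in the left crop is tipped the opposite way. Rockers 1 (215,265), 3 (220,130) and 4 (220,70) are unchanged. Returning to the stand.

Emit:
step_arm:
  increments:
    - {"dp": [-0.15,-0.038,0],"angular": [0,0,0],"gripper": 0}
    - {"dp": [-0.15,-0.038,0],"angular": [0,0,0],"gripper": 0}
    - {"dp": [-0.15,-0.038,0],"angular": [0,0,0],"gripper": 0}
    - {"dp": [-0.15,-0.038,0],"angular": [0,0,0],"gripper": 0}
    - {"dp": [0,0,0],"angular": [0,0,0],"gripper": 0}
    - {"dp": [0,0,0],"angular": [0,0,0],"gripper": 0}

```text
time_s: 14.02
tool_pos: [460.8, -298.0, 292.4]
tcp_rot: [-2.22, -2.221, -0.0]
force: [-0.1, 0.2, -0.2]
opening: 0.184
grip_force: 25.0
```

Emit:
step_arm:
  increments:
    - {"dp": [-0.024,-0.008,0],"angular": [0,0,0],"gripper": 0}
    - {"dp": [0,0,0.06],"angular": [0,0,0],"gripper": 0}
    - {"dp": [0,0,0.06],"angular": [0,0,0],"gripper": 0}
    - {"dp": [0,0,0.03],"angular": [0,0,0],"gripper": 0}
    - {"dp": [0,0,0.03],"angular": [0,0,0],"gripper": 0}
    - {"dp": [0,0,0.03],"angular": [0,0,0],"gripper": 0}
    - {"dp": [0,0,0.03],"angular": [0,0,0],"gripper": 0}
    - {"dp": [0,0,0.03],"angular": [0,0,0],"gripper": 0}
    - {"dp": [0,0,0],"angular": [0,0,0],"gripper": 0}

```text
time_s: 15.15
tool_pos: [457.8, -305.8, 210.9]
tcp_rot: [-2.221, -2.221, 0.001]
force: [-0.2, 0.4, -1.4]
opening: 0.187
grip_force: 25.0
```

Emit:
step_arm:
  increments:
    - {"dp": [0,0.002,0.04],"angular": [0,0,0],"gripper": 0}
    - {"dp": [0,0,0.05],"angular": [0,0,0],"gripper": 0}
    - {"dp": [0,0,0.05],"angular": [0,0,0],"gripper": 0}
    - {"dp": [0,0,0.05],"angular": [0,0,0],"gripper": 0}
    - {"dp": [0,0,0.03],"angular": [0,0,0],"gripper": 0}
    - {"dp": [0,0,0.02],"angular": [0,0,0],"gripper": 0}
    - {"dp": [0,0,0],"angular": [0,0,0],"gripper": 0}

```text
time_s: 16.02
tool_pos: [458.5, -306.1, 139.3]
tcp_rot: [-2.221, -2.221, 0.0]
force: [-0.6, -0.1, -1.1]
opening: 0.182
grip_force: 25.0
```

Emit:
step_arm:
  increments:
    - {"dp": [0,0,0.004],"angular": [0,0,0],"gripper": 0}
    - {"dp": [0,0,0.004],"angular": [0,0,0],"gripper": 0}
    - {"dp": [0,0,0],"angular": [0,0,0],"gripper": 0}

```text
time_s: 16.4
tool_pos: [458.8, -306.0, 137.4]
tcp_rot: [2.221, 2.221, 0.0]
force: [-0.1, 0.5, -1.0]
opening: 0.187
grip_force: 25.0
```

Within about 1 mm of the seated height, with no contact force. Releasing so it drops home, then withdrawing straight up.

Emit:
step_arm:
  increments:
    - {"dp": [0,0,0],"angular": [0,0,0],"gripper": 0.3}
    - {"dp": [0,0,0],"angular": [0,0,0],"gripper": 0.6}
    - {"dp": [0,0,0],"angular": [0,0,0],"gripper": 0.6}
    - {"dp": [0,0,0],"angular": [0,0,0],"gripper": 0.6}
    - {"dp": [0,0,-0.03],"angular": [0,0,0],"gripper": 0.6}
    - {"dp": [0,0,-0.08],"angular": [0,0,0],"gripper": 0.6}
    - {"dp": [0,0,-0.15],"angular": [0,0,0],"gripper": 0.6}
    - {"dp": [0,0,-0.15],"angular": [0,0,0],"gripper": 0.6}
    - {"dp": [0,0,-0.15],"angular": [0,0,0],"gripper": 0.6}
    - {"dp": [0,0,0],"angular": [0,0,0],"gripper": 0.6}

```text
time_s: 17.65
tool_pos: [459.7, -307.2, 308.9]
tcp_rot: [2.217, 2.217, 0.004]
force: [-1.1, 0.9, -0.2]
opening: 0.598
grip_force: 0.0
```

```bash
cat > i.py <<'E'
from h import *
np.set_printoptions(precision=1,suppress=True)
print(read_state()['tool_pos'])
I=[]
for c in('scene','side'):
    s=snap(c)
    for q in('screwdriver_handle','stand_mouth'):
        for r in spotter.tip_of(q,c)[:2]: print(c,q,round(r['conf'],2),w(s,r['point']))
    u,v=px(s,[458,-305,120]).astype(int)
    I.append(cv2.resize(s['image'][v-35:v+35,u-35:u+35],(400,400),interpolation=cv2.INTER_CUBIC))
    if c=='scene': h=s['image'].astype(int)[170:215,335:370]
    else: h=s['image'].astype(int)[105:145,250:280]
    vv,_=np.nonzero((h[...,0]>h[...,1]+50)&(h[...,0]>h[...,2]+50)); o=170 if c=='scene' else 105
    print(c,'red rows',vv.min()+o,vv.max()+o,len(vv))
cv2.imwrite('pics/end.png',np.hstack(I)[:,:,::-1])
E
python3 i.py
```

```text
[ 459.7 -307.2  308.9]
scene screwdriver_handle 0.63 [ 458.7 -302.   145.8]
scene screwdriver_handle 0.35 [ 454.3 -307.9  114. ]
scene stand_mouth 0.65 [ 454.8 -306.3  114.7]
scene stand_mouth 0.65 [ 293.4 -358.7  112.8]
scene red rows 179 193 48
side screwdriver_handle 0.61 [ 459.3 -298.6  153.4]
side stand_mouth 0.76 [ 457.3 -305.5  116. ]
side stand_mouth 0.56 [ 292.3 -356.3  113.4]
side red rows 116 134 39
```

View pics/end.png

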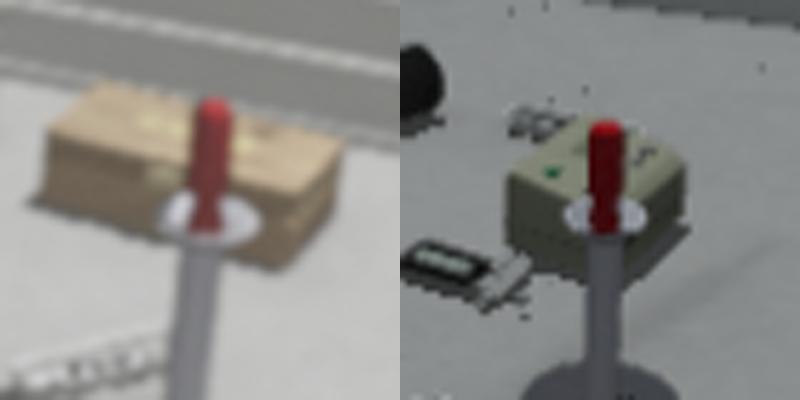

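The crops show the screwdriver fully seated in the grey stand. Its top is at the same image rows as at the start (179 and 116), and the gripper is clear.

```bash
python3 -c "
from workcell import hand_in
print(hand_in())"
```

```text
the job is handed in; nothing more can be done
None
```

I pressed rocker 2 to its stop, left the other three rockers unchanged, put the screwdriver back fully in its grey stand and let go, and handed the job in at about 18 s; no verdict was returned.

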